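Clamp a rail in the mortising board

ROBOT

A 6-joint arm with a two-finger parallel gripper is mounted at the origin on a cart in front of the work surface, level with it; the furniture and walls round the work are solid. World frame = base frame: x ahead of the robot, y to its left, z up, the work surface at z = 0. Lengths are in m, angles in rad, forces in N, time in s.
With the tool pointing down it reaches from about 0.225 to 0.725 m from the base axis. Payload 3.1 kg.
Tool frame: the origin (TCP) lies on the centre line of the jaws, within the pads' length; the fingertips stand 11 mm ahead of it and the grasp point (between the pads) lies 8 mm behind it (arm.tips_ahead is the distance from the TCP to the fingertips, in m); y points along the fingers, x is the direction in which the jaws open and shut, and the axes are right-handed (so a half turn about y gives the same grasp; the last joint's range is limited). The gripper opens to 85 mm and grips with 20 to 120 N. Pads are 22 mm wide; open, the fingers measure 114 mm over their backs; the gripper's body (76 mm by 85 mm) begins 54 mm behind the grasp point. The pads swing forward as they close: fully open they stand 13 mm farther back than shut.
Start: joints at [1.156, 0.048, 0.099, 1.622, 0, 1.443], TCP at [0.149, 0.504, 0.242] pointing down, gripper open.
Joint ranges: [-2.91, 2.91], [-0.99, 1.94], [-1.21, 1.42], [-2.12, 2.29], [-1.49, 1.47], [-3.14, 3.14]. Speed limits (rad/s): [2.79, 2.79, 3.14, 3.14, 3.14, 3.14].

INTERFACE

Orientations are given as a unit quaternion [x, y, z, w].
In Python, from rig import arm gives the robot as it stands. The module is installed in compiled form; this text tells all that it offers.
- The arm moves only by the shell command python3 -m pendant 'ROWS' [FORCE]. ROWS is JSON, a list that holds one entry, the list of rows, each a list of 5 numbers: the opening, from 0 (shut) to 1 (fully open), then the shift along the tool's x, y, z in m, then the turn about the tool's y in degrees. A call has 1 to 20 rows; each row shifts and turns the commanded pose from where the row before left it, along the tool's axes as they then stand; what a row does not reach is not made up. A row lasts 1/8 s, in which the tool goes at most 62.5 mm and 10.7 degrees, less where a joint would pass 70% of its speed; a pose out of reach is approached as far as the arm can. A call is refused whole if a number of a shift passes 0.0625 or a number of a turn 10.7, either way. A call with a gripper value outside its range is refused whole. The fingers move at their own pace and stop on an object; FORCE is the grip in N (left out, the last holds). Time passes only in rows, so rows that do not move let the fingers close. It gives the time, the measured TCP pose, the force and the opening at its end, in the units of the state.
- arm.read_state(): the state, without advancing time (a new reading comes with each control period).
- arm.snapshot(name): name is "side" or "top"; returns a dict with "color" (384x512x3 uint8, red, green, blue), "z_map" (384x512 float32, m along the optical axis (not along the pixel's ray), 0 where there is no reading), "fov_y" (degrees; the focal length in pixels is half the picture's height over the tangent of half this angle, whatever the lens; pixels are square), "cx", "cy" (the principal point, pixels), "dist_coeffs" ([k1, k2, p1, p2, k3] as OpenCV has them; the pictures are not rectified), "rvec" (rotation vector, rad) and "tvec" (3), from world to camera coordinates, as OpenCV has them. Camera axes: x right, y down, z forward; pixel columns grow to the right and rows downward; lengths in m; the calibration is good to about 2 mm. A picture is of the moment at which its call begins.
- arm.close_job(): hands the job in, once; it reports no verdict.
The state is a dict: "time": time; "joint_positions": joint angles; "joint_vel": joint speeds; "effort": joint torques, N m; "tool_pos": TCP position; "tcp_rot": TCP orientation; "contact_force": force on the tool from outside, world axes, zero at the start; "wrist_torque": the same for the moment, N m; "gripper_width": finger opening in m.
Only numpy, scipy, OpenCV 4.12 (cv2) and the standard library are available. Lean on these libraries where they do the work, as an engineer would, in place of code of your own. Each camera call takes 0.05 s, during which the arm holds its last target.

TASK

Get the pale wooden strip ready for mortising, using the fingers only to push: slide it along its channel until its end is up against the end stop, and swing the steel clamp strap round until it stands square across the strip. Then push the cam lever all the way down so that the strap clamps the strip. Do not pick up or lift the strip, and leave the other tools lying where they are.

Things in the scene. Friction and masses are not known exactly. Their poses are not given: they have to be found in the camera images.
- mortising_board: Jig fixed to the bench: plywood base 160 x 340 x 18 mm. Origin at bench height, z up, +y along the channel to the end stop, +x to the rear fence, away from the robot. Base: x -95 to 65, y -170 to 170 mm. Channel for the strip centred on x = 10 mm, 53 mm wide, between fence (42 mm above the bench) and front battens (28 mm). Clamp on the front edge, its upright pivot at x = -65 mm, y = 0
- stop_face (a point): Middle of the end stop's face at the left end of the channel, on the base (18 mm high); the stop rises 24 mm above the base. Axes as the board's; the strip's end must come up against this face
- pale_strip: Loose pale planed strip 50 x 340 x 30 mm (about 0.3 kg), lying along y in the channel, 20 to 50 mm short of the stop. Origin at the centre of its underside, 18 mm above the bench (its top 48 mm); y along its length towards the stop. Its right end sticks out past the base. 2 to 4 N slides it
- strip_end (a point): Lower middle of the strip's left end face, the one that goes against the stop
- strip_push_end (a point): Centre of the strip's right end face (33 mm high), the one to push on, towards the board's +y
- clamp_pivot (a point): On the clamp's vertical pivot axis, at the mid-height of the raised strap (63 mm above the bench)
- clamp_swing (a joint): Swing (rad) of strap and lever together about the upright pivot. 0: strap square across the strip, along the board's +x (end stop at -0.03). Grows as the strap swings aside, clockwise from above: at 1.57 it points along the board's -y. Starts at 1.1 to 1.5. Holds where it is left; about 2 N at the nose moves it
- strap_bar: Clamp strap: flat dark steel bar 26 mm wide, 10 mm thick, reaching 87 mm from the pivot axis, a 19 mm rubber foot under its nose. Origin on the pivot axis at mid-thickness, x towards the nose. Raised, the bar is 58 to 68 mm above the bench and its foot 2.5 mm above the strip's top; the lever presses it down by at most 6 mm
- strap_nose (a point): On the strap's centreline at mid-thickness, 75 mm from the pivot axis, above the foot; a nut stands 11 mm high on top here
- cam_lever (a joint): Angle (rad) of the cam lever: 0 raised, 1.2 fully down at its stop; starts at 0 to 0.2. Its elevation above level is 1.3 minus this value. It points away from the strap's nose and goes down on that side: towards the robot once the strap is across the strip. Stays where it is left; 3 to 6 N at the grip moves it
- lever_hinge (a point): The lever's horizontal hinge, on the clamp's pivot axis, 90 mm above the bench; the hinge line lies level and square to the strap
- lever_grip (a point): Middle line of the lever's black grip, 75 mm from the hinge; the grip is 20 mm wide, 12 mm thick and reaches from 39 to 97 mm from the hinge
- marking_gauge: Wooden marking gauge 55 x 200 x 75 mm, loose, front left; origin at the centre of its underside; bystander
- try_square: Try square 206 x 115 x 19 mm, loose, front right; origin at the centre of its underside; bystander
- carpenter_pencil: Pencil 8 x 162 x 8 mm, loose, behind the right half of the board's fence; origin at the centre of its underside; bystander
- cork_block: Cork block 62 x 106 x 34 mm, loose, behind the left half of the board's fence; origin at the centre of its underside; bystander
- nail_punch: Steel nail punch 10 x 100 x 10 mm, loose, just in front of the board, left of the clamp; origin at the centre of its underside; bystander
- smoothing_plane: Small wooden smoothing plane 52 x 165 x 73 mm, loose, to the left of the board; origin at the centre of its underside; bystander

How it is judged:
On the way, in this order (a step that is already met when the one before it is completed fails the run):
1. the strip is up against the stop and the strap stands square across it, the lever still up (y of strip_end in the frame of stop_face above -0.003 m and value of joint clamp_swing below 0.15 rad and value of joint cam_lever below 0.45 rad), for 0.2 s.
2. the lever is down and the strap's foot presses on the strip (value of joint cam_lever above 1.08 rad and contact force between strap_bar and pale_strip above 8 N), for 0.2 s.
At the end, for the whole second after the job is handed in: The strip lies flat in its channel with its end within 3 mm of the stop, the strap is within 0.15 rad of square across it, the cam lever is down (at least 1.08 of 1.2 rad) and the strap's foot presses the strip with more than 8 N (all of step 2 and y of strip_end in the frame of stop_face above -0.003 m and value of joint clamp_swing below 0.15 rad and z of pale_strip in the frame of mortising_board below 0.02 m and angle between pale_strip's own z axis and vertical below 0.03 rad and linear speed of pale_strip below 0.01 m/s); the robot touches nothing.
It fails at once if the strip is lifted or tipped (z of pale_strip in the frame of mortising_board above 0.026 m or angle between pale_strip's own z axis and vertical above 0.12 rad).
It fails at once if another tool is moved by more than 3 cm (distance of any of marking_gauge, try_square, carpenter_pencil, cork_block, nail_punch, smoothing_plane from where it was at the start of the episode above 0.03 m).
It also fails if it takes over 54 s, if anything falls off the work surface, if the arm or the gripper's body presses on something with over 40 N, if the wrist force passes 120 N, or if a joint passes its speed limit or range.

## Working session

There is one attempt and no reset: what is moved stays moved. The work goes in short steps, Python scripts to look and compute and a shell command to move; the robot and the scene stay as the last step left them, time stands still between calls to the robot, and variables do not carry over. Pictures are saved under pics/ and viewed, and the job is handed in when it is done.

```bash
mkdir -p pics; cat > h.py <<'E'
import numpy as np, cv2
from rig import arm
def snap(n,f):
    s=arm.snapshot(n); cv2.imwrite('pics/'+f,cv2.cvtColor(s['color'],cv2.COLOR_RGB2BGR)); np.savez('pics/'+f+'.npz',**s); return s
def load(f): return dict(np.load('pics/'+f+'.npz'))
def K(s):
    h=s['color'].shape[0]; f=h/2/np.tan(np.radians(float(s['fov_y']))/2)
    return np.array([[f,0,float(s['cx'])],[0,f,float(s['cy'])],[0,0,1]])
def cloud(s):
    z=s['z_map']; h,w=z.shape; u,v=np.meshgrid(np.arange(w),np.arange(h))
    p=cv2.undistortPoints(np.stack([u,v],-1).reshape(-1,1,2).astype(float),K(s),s['dist_coeffs']).reshape(h,w,2)
    pc=np.concatenate([p*z[...,None],z[...,None]],-1)
    R=cv2.Rodrigues(s['rvec'])[0]
    P=(pc-np.ravel(s['tvec']))@R; P[z==0]=np.nan; return P
def proj(s,X): return cv2.projectPoints(np.array(X,float).reshape(-1,1,3),s['rvec'],s['tvec'],K(s),s['dist_coeffs'])[0].reshape(-1,2)
E
python3 - <<'E'
from h import *
for n in('top','side'):
    s=snap(n,n+'0.png'); P=cloud(s)
    print(n,s['fov_y'],s['tvec'],s['rvec'],P[192,256], -cv2.Rodrigues(s['rvec'])[0].T@np.ravel(s['tvec']))
print(arm.read_state())
E
```

```text
top 49.8787897801219 [0.09784995 0.5726382  1.12677235] [ 2.16751483 -2.10467506  0.16702238] [0.56801889 0.10884143 0.01838808] [0.38286456 0.10737347 1.2037403 ]
side 47.02925693685562 [-0.41203567  0.27478456  1.13371863] [ 2.04587875 -0.49169299  0.3190996 ] [0.52816423 0.08728388 0.12806615] [-0.04954773 -0.93427445  0.80949006]
{'time': 0.1, 'joint_positions': array([1.15619178e+00, 4.86770485e-02, 9.77124762e-02, 1.62197151e+00,
       4.48430469e-08, 1.44300933e+00]), 'joint_vel': array([ 0.00049474, -0.00192444,  0.00256934,  0.0013676 , -0.00022876,
        0.00110398]), 'effort': array([ 2.61699912e-03, -3.39852118e+01,  3.20934963e+01,  1.57878909e-02,
       -1.10174053e-04,  3.11355954e-06]), 'tool_pos': array([0.14831301, 0.5030616 , 0.24121291]), 'tcp_rot': array([ 0.56669789,  0.42274949, -0.42406688, -0.56595375]), 'contact_force': array([-0.01285119, -0.08758782,  0.25698682]), 'wrist_torque': array([ 0.01144261,  0.05052572, -0.06032433]), 'gripper_width': 0.08534423309943276}
```

View pics/top0.png

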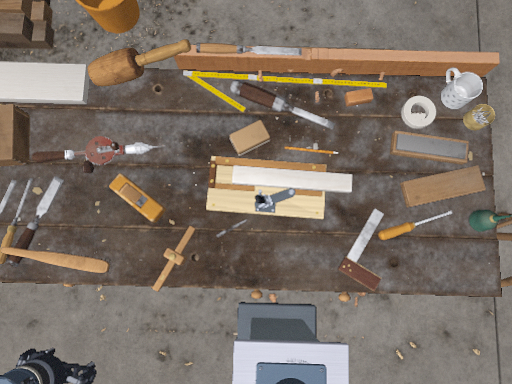

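View pics/side0.png

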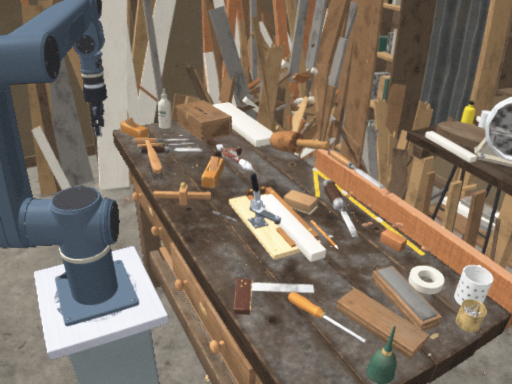

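```bash
python3 - <<'E'
from h import *
s=load('top0.png');P=cloud(s)
c=cv2.imread('pics/top0.png')[145:230,195:365]
cv2.imwrite('pics/top0z.png',cv2.resize(c,None,fx=4.7,fy=4.7,interpolation=cv2.INTER_CUBIC))
c=cv2.imread('pics/side0.png')[165:265,215:335]
cv2.imwrite('pics/side0z.png',cv2.resize(c,None,fx=5.5,fy=5.5,interpolation=cv2.INTER_CUBIC))
z=P[...,2]
m=(z>.043)&(z<.053); m[:160]=0;m[200:]=0;m[:,:225]=0;m[:,360:]=0
pts=P[m]; r=cv2.minAreaRect((pts[:,:2]*1000).astype(np.float32)); print('strip',len(pts),r,cv2.boxPoints(r),np.median(pts[:,2]))
m=(z>.013)&(z<.023); m[:150]=0;m[225:]=0;m[:,:200]=0;m[:,332:]=0
pts=P[m]; r=cv2.minAreaRect((pts[:,:2]*1000).astype(np.float32)); print('base',len(pts),r,cv2.boxPoints(r),np.median(pts[:,2]))
m=(z>.054); m[:150]=0;m[225:]=0;m[:,:200]=0;m[:,332:]=0
v,u=np.nonzero(m)
for a,b in zip(v,u): print(b,a,np.round(P[a,b]*1000).astype(int),s['color'][a,b]) if (a+b)%2==0 else 0
R=cv2.Rodrigues(arm.snapshot and np.zeros(3))[0]
from scipy.spatial.transform import Rotation as Ro
print(Ro.from_quat(arm.read_state()['tcp_rot']).as_matrix().round(3))
E
```

```text
strip 2348 ((611.8839721679688, 17.756240844726562), (96.4072036743164, 362.9900207519531), 1.6508673429489136) [[ 558.4717   197.78722]
 [ 568.9291  -165.05214]
 [ 665.29626 -162.27473]
 [ 654.83887  200.56462]] 0.048404298587906486
base 2609 ((604.85107421875, 72.40045166015625), (355.0004577636719, 196.93650817871094), 87.31106567382812) [[ 498.1641   -100.28485 ]
 [ 694.8838   -109.523834]
 [ 711.5381    245.08575 ]
 [ 514.81836   254.32474 ]] 0.01884995705748902
289 171 [626  17  54] [223 220 215]
269 173 [618  73  54] [225 219 213]
313 173 [622 -51  55] [217 213 210]
290 176 [611  14  56] [223 218 211]
243 177 [604 147  54] [240 235 230]
270 178 [604  70  54] [236 231 227]
275 181 [595  56  56] [239 235 230]
308 182 [595 -37  54] [229 226 222]
284 184 [587  30  55] [242 237 235]
317 185 [587 -63  54] [232 227 224]
288 188 [574  20  70] [172 169 156]
290 188 [574  14  68] [109 112 118]
292 188 [574   9  69] [144 143 145]
261 189 [569  95  67] [228 211 185]
285 189 [571  28  67] [200 182 152]
287 189 [571  23  71] [144 140 127]
289 189 [571  17  72] [119 125 137]
291 189 [570  12
[... 6955 characters left out ...]
] [114 123 130]
257 205 [524 105  70] [108 116 126]
259 205 [521 100  93] [180 185 199]
261 205 [520  94  98] [214 221 234]
263 205 [520  89 105] [178 185 199]
265 205 [522  83  89] [147 152 167]
267 205 [522  78  93] [204 210 224]
269 205 [521  73  96] [132 139 152]
256 206 [521 108  70] [107 117 127]
258 206 [522 102  65] [158 164 177]
260 206 [518  97  95] [206 212 226]
262 206 [519  91  85] [163 168 182]
264 206 [521  86  72] [158 164 178]
266 206 [521  80  72] [202 209 220]
257 207 [518 105  67] [107 117 128]
259 207 [518  99  71] [168 173 186]
261 207 [518  94  73] [129 135 147]
263 207 [519  88  70] [154 160 172]
[[ 0.283 -0.001 -0.959]
 [ 0.959 -0.002  0.283]
 [-0.002 -1.     0.   ]]
```

```bash
sleep 0
```

```text
(no output)
```

View pics/top0z.png

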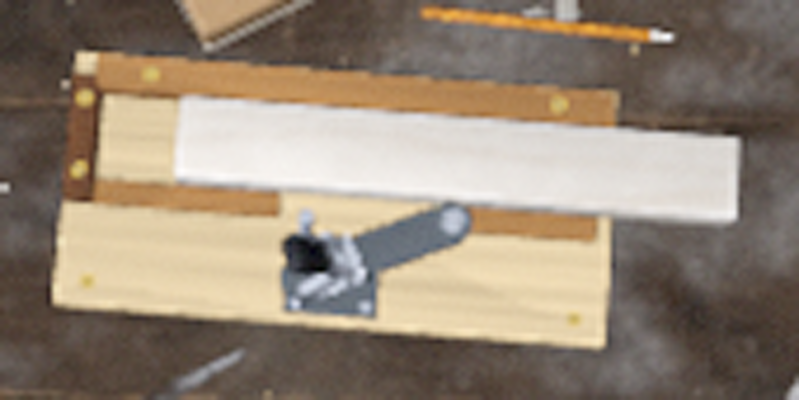

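View pics/side0z.png

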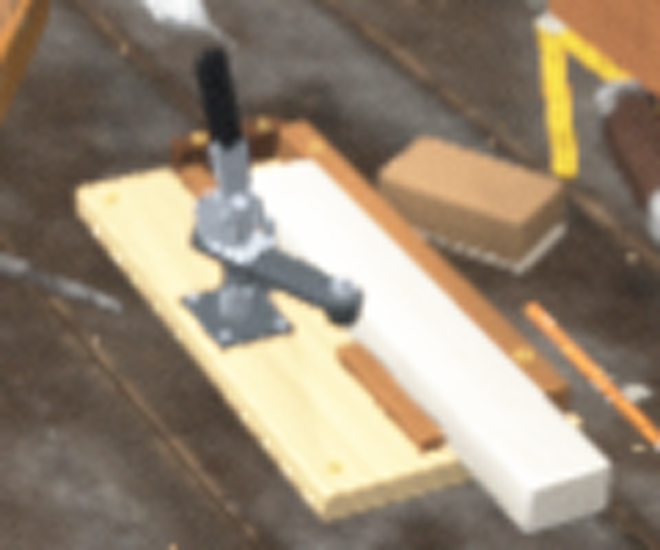

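```bash
cat >> h.py <<'E'
def onplane(s,uv,z):
    p=cv2.undistortPoints(np.array(uv,float).reshape(-1,1,2),K(s),s['dist_coeffs']).reshape(-1,2)
    R=cv2.Rodrigues(s['rvec'])[0]; C=-R.T@np.ravel(s['tvec']); d=np.c_[p,np.ones(len(p))]@R
    return C+d*((z-C[2])/d[:,2])[:,None]
def striprect(s):
    c=s['color'].astype(int); P=cloud(s)
    m=(c.min(2)>185)&(c.max(2)-c.min(2)<28)&(P[...,2]>.03)&(P[...,2]<.062)
    n,l,st,_=cv2.connectedComponentsWithStats(m.astype(np.uint8)); k=1+np.argmax([ (st[i,4] if 220<st[i,0]+st[i,2]//2<340 and 140<st[i,1]<215 else 0) for i in range(1,n)])
    v,u=np.nonzero(l==k); X=onplane(s,np.c_[u,v],.048)
    r=cv2.minAreaRect((X[:,:2]*1000).astype(np.float32)); return r,X
E
python3 - <<'E'
from h import *
s=load('top0.png'); r,X=striprect(s); print(r,cv2.boxPoints(r))
y=X[:,1]
for sel in('far','near'):
    pts=[]
    for b in np.arange(y.min()+.02,y.max()-.02,.01):
        q=X[(y>=b)&(y<b+.01)]
        pts.append([b+.005,q[:,0].max() if sel=='far' else q[:,0].min()])
    pts=np.array(pts);f=np.polyfit(pts[:,0],pts[:,1],1);print(sel,f,np.std(pts[:,1]-np.polyval(f,pts[:,0])))
# board base front corners (zoom px->img): z=.018
for n,(a,b),z in [('fl',(52,305),.018),('fr',(606,348),.018),('sl_far',(182,97),.048),('sl_near',(175,181),.048),('sr_far',(738,137),.048),('sr_near',(737,221),.048),('fence_r',(617,93),.042),('nut',(453,220),.079),('stop_top_near',(93,198),.042),('stop_top_far',(103,87),.042),('nail punch',(205,370),.01)]:
    uv=(195+a/4.7-.4,145+b/4.7-.4); print(n,np.round(uv,1),onplane(s,uv,z).round(4))
E
```

```text
((605.6511840820312, 7.8484344482421875), (337.9427490234375, 51.696475982666016), 87.25772857666016) [[ 571.74835 -159.69278]
 [ 623.3857  -162.1661 ]
 [ 639.554    175.38965]
 [ 587.9167   177.86298]]
far [0.04935884 0.63010269] 0.0007918502051195383
near [0.04777699 0.5806316 ] 0.0007923876995597553
fl [205.7 209.5] [[0.5127 0.2526 0.018 ]]
fr [323.5 218.6] [[ 0.4963 -0.0874  0.018 ]]
sl_far [233.3 165.2] [[0.639  0.1759 0.048 ]]
sl_near [231.8 183.1] [[0.5869 0.1782 0.048 ]]
sr_far [351.6 173.7] [[ 0.624  -0.1621  0.048 ]]
sr_near [351.4 191.6] [[ 0.5724 -0.1611  0.048 ]]
fence_r [325.9 164.4] [[ 0.6506 -0.0898  0.042 ]]
nut [291.  191.4] [[0.563  0.0124 0.079 ]]
stop_top_near [214.4 186.7] [[0.5761 0.2279 0.042 ]]
stop_top_far [216.5 163.1] [[0.6452 0.2249 0.042 ]]
nail punch [238.2 223.3] [[0.4762 0.1576 0.01  ]]
```

```bash
python3 -m pendant '[[[0,0,0,0,-6.85],[0,0,0,0,-6.85],[0,-0.043,0,-0.03,0],[0,-0.043,0,-0.03,0],[0,-0.043,0,-0.03,0],[0,-0.043,0,-0.03,0],[0,-0.043,0,-0.03,0],[0,-0.043,0,-0.03,0],[0,-0.043,0,-0.03,0],[0,-0.043,0,-0.03,0],[0,-0.043,0,-0.03,0],[0,-0.043,0,-0.03,0],[0,-0.043,0,-0.03,0],[0,-0.043,0,-0.03,0],[0,-0.043,0,-0.03,0],[0,-0.043,0,-0.03,0],[0,-0.043,0,-0.03,0],[0,-0.043,0,-0.03,0],[0,0,0,0,0]]]' 40
cat > st.py <<'E'
from h import *
from scipy.spatial.transform import Rotation as Ro
O=np.array([.5994,.0780]);th=-.0485
X=np.array([np.cos(th),np.sin(th)]);Y=np.array([-X[1],X[0]])
def loc(p): d=np.array(p)[:2]-O; return np.array([d@X,d@Y])
def show():
    s=arm.read_state();R=Ro.from_quat(s['tcp_rot']).as_matrix()
    print('t',round(s['time'],2),'world',s['tool_pos'].round(4),'board mm',(loc(s['tool_pos'])*1000).round(1),'z',round(s['tool_pos'][2]*1000,1),'toolx yaw deg',round(np.degrees(np.arctan2(R[1,0],R[0,0])),2),'F',s['contact_force'].round(2),'w',round(s['gripper_width'],4),'q',s['joint_positions'].round(2))
if __name__=='__main__': show()
E
python3 st.py
```

```text
time: 2.48
tool_pos: [0.5956, -0.2097, 0.238]
tcp_rot: [-0.511, -0.486, 0.488, 0.514]
contact_force: [0.2, 0.6, -0.1]
gripper_width: -0.0001
t 2.48 world [ 0.5956 -0.2097  0.238 ] board mm [  10.1 -287.5] z 238.0 toolx yaw deg 87.05 F [ 0.18  0.63 -0.13] w -0.0001 q [-0.44  0.34  0.43  1.66 -0.   -0.39]
```

```bash
python3 -m pendant '[[[0,0,0.05,0,0],[0,0,0.05,0,0],[0,0,0.05,0,0],[0,0,0.045,0,0],[0,0,0.009,0,0],[0,0,0,0,0]]]'
python3 - <<'E'
from st import *
show()
s=snap('side','side1.png');snap('top','top1.png')
a=cv2.imread('pics/side1.png')[180:330,200:400];cv2.imwrite('pics/side1z.png',cv2.resize(a,None,fx=4,fy=4,interpolation=cv2.INTER_CUBIC))
show()
E
```

```text
time: 3.22
tool_pos: [0.5949, -0.2059, 0.0388]
tcp_rot: [-0.511, -0.488, 0.488, 0.512]
contact_force: [0.4, -0.7, 1.4]
gripper_width: -0.0002
t 3.23 world [ 0.5949 -0.2059  0.0388] board mm [   9.3 -283.8] z 38.8 toolx yaw deg 87.3 F [ 0.45 -0.65  1.39] w -0.0002 q [-0.44  0.37  0.06  1.27  0.   -0.39]
t 3.33 world [ 0.597  -0.2071  0.0414] board mm [  11.4 -284.9] z 41.4 toolx yaw deg 87.28 F [ 0.13  0.01 -0.03] w -0.0 q [-0.44  0.36  0.06  1.27  0.   -0.39]
```

View pics/side1z.png

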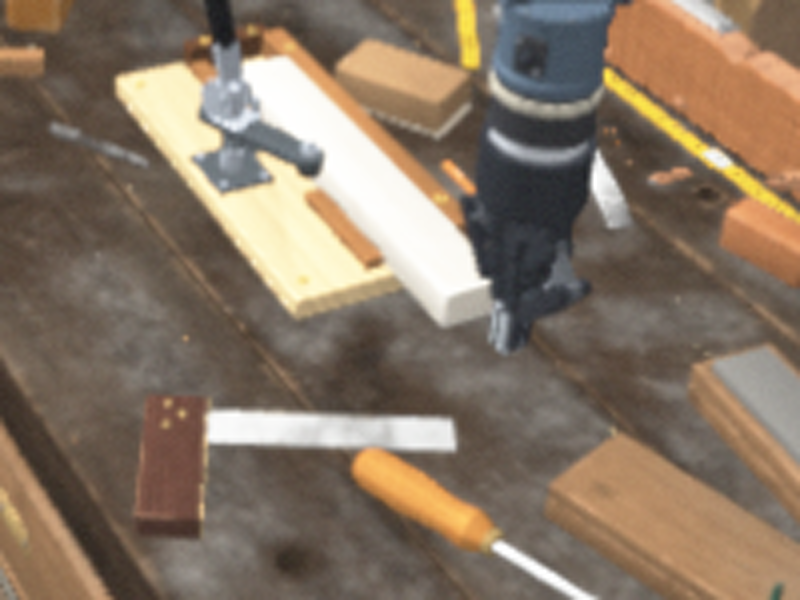

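```bash
python3 -m pendant '[[[0,0.01,0.007,0.001,0],[0,0.01,0,0,0],[0,0.006,0,0,0],[0,0.006,0,0,0],[0,0.006,0,0,0],[0,0.006,0,0,0]]]'; python3 st.py;python3 -m pendant '[[[0,0.006,0,0,0],[0,0.006,0,0,0],[0,0.006,0,0,0],[0,0.006,0,0,0]]]'; python3 - <<'E'
from st import *
show(); r,x=striprect(snap('top','top2.png'));b=cv2.boxPoints(r)/1000;print([loc(p).round(4) for p in b])
E
```

```text
time: 4.08
tool_pos: [0.5965, -0.1629, 0.0316]
tcp_rot: [0.512, 0.488, -0.488, -0.512]
contact_force: [-0.4, -1.3, 0.9]
gripper_width: 0.0006
t 4.08 world [ 0.5965 -0.1629  0.0316] board mm [   8.7 -240.7] z 31.6 toolx yaw deg 87.24 F [-0.42 -1.34  0.93] w 0.0006 q [-0.37  0.34  0.01  1.24 -0.   -0.33]
time: 4.58
tool_pos: [0.5976, -0.1384, 0.0316]
tcp_rot: [0.512, 0.488, -0.488, -0.512]
contact_force: [-0.6, -2.8, 1.5]
gripper_width: 0.0002
t 4.58 world [ 0.5976 -0.1384  0.0316] board mm [   8.7 -216.2] z 31.6 toolx yaw deg 87.26 F [-0.57 -2.84  1.51] w 0.0002 q [-0.34  0.33 -0.    1.24 -0.   -0.29]
[array([-0.0165, -0.202 ]), array([ 0.0354, -0.202 ]), array([0.0357, 0.1383]), array([-0.0162,  0.1383])]
```

```bash
python3 -m pendant '[[[0,0.004,0,0,0],[0,0.003,0,0,0],[0,0.002,0,0,0]]]'; python3 -m pendant '[[[0,0.002,0,0,0]]]';  python3 -m pendant '[[[0,0.002,0,0,0]]]'; python3 -m pendant '[[[0,0.002,0,0,0]]]';  python3 st.py
```

```text
time: 5.0
tool_pos: [0.598, -0.1297, 0.0315]
tcp_rot: [0.512, 0.488, -0.488, -0.512]
contact_force: [-0.2, -3.0, 2.2]
gripper_width: 0.0002
time: 5.12
tool_pos: [0.5981, -0.1278, 0.0315]
tcp_rot: [0.512, 0.488, -0.488, -0.512]
contact_force: [0.1, -3.6, 2.9]
gripper_width: 0.0002
time: 5.25
tool_pos: [0.5982, -0.1257, 0.0315]
tcp_rot: [0.512, 0.488, -0.488, -0.512]
contact_force: [0.1, -2.8, 1.8]
gripper_width: 0.0001
time: 5.38
tool_pos: [0.5982, -0.1254, 0.0316]
tcp_rot: [0.513, 0.487, -0.489, -0.511]
contact_force: [-0.1, -9.9, 0.6]
gripper_width: -0.0003
t 5.38 world [ 0.5982 -0.1254  0.0316] board mm [   8.7 -203.3] z 31.6 toolx yaw deg 87.21 F [-0.14 -9.89  0.61] w -0.0003 q [-0.31  0.32 -0.01  1.24 -0.   -0.27]
```

Force jumped from 3 to 10 N with the motion stopped, so contact. One firm nudge, then check.

```bash
python3 -m pendant '[[[0,0.002,0,0,0],[0,0,0,0,0]]]'; python3 - <<'E'
from st import *
show(); s=snap('top','top3.png');r,x=striprect(s);b=cv2.boxPoints(r)/1000;print([loc(p).round(4) for p in b])
c=cv2.imread('pics/top3.png')[145:230,195:365]
cv2.imwrite('pics/top3z.png',cv2.resize(c,None,fx=4.7,fy=4.7,interpolation=cv2.INTER_CUBIC))
E
```

```text
time: 5.62
tool_pos: [0.5982, -0.1254, 0.0316]
tcp_rot: [0.514, 0.485, -0.489, -0.51]
contact_force: [-0.5, -11.5, 1.2]
gripper_width: -0.0003
t 5.62 world [ 0.5982 -0.1254  0.0316] board mm [   8.7 -203.2] z 31.6 toolx yaw deg 87.14 F [ -0.48 -11.51   1.17] w -0.0003 q [-0.31  0.32 -0.01  1.24 -0.01 -0.26]
[array([-0.0165, -0.1879]), array([ 0.0354, -0.1879]), array([0.0359, 0.1504]), array([-0.016 ,  0.1505])]
```

View pics/top3z.png

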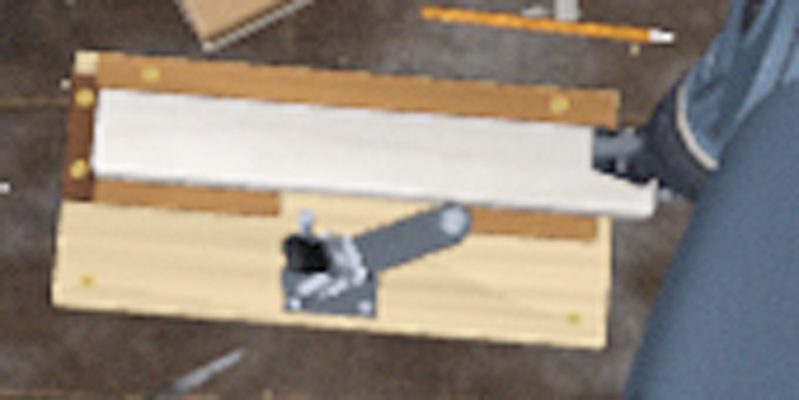

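```bash
python3 -m pendant '[[[0,-0.02,0,0,0],[0,0,-0.06,0,0],[0,0,-0.055,0,0],[0,0.034,0,0.021,0],[0,0.034,0,0.021,0],[0,0.034,0,0.021,0],[0,0.034,0,0.021,0],[0,0,0,0,0]]]'; python3 st.py
```

```text
time: 6.68
tool_pos: [0.5179, 0.0012, 0.1455]
tcp_rot: [-0.509, -0.489, 0.489, 0.512]
contact_force: [-0.2, -0.2, 0.8]
gripper_width: -0.0001
t 6.67 world [0.5179 0.0012 0.1455] board mm [-77.7 -80.7] z 145.5 toolx yaw deg 87.49 F [-0.23 -0.2   0.76] w -0.0001 q [-0.13  0.03 -0.11  1.43  0.   -0.09]
```

```bash
python3 -m pendant '[[[0,0,0.05,0,0],[0,0,0.028,0,0],[0,0,0,0,0]]]'; python3 - <<'E'
from st import *
show(); s=snap('side','side4.png')
a=cv2.imread('pics/side4.png')[150:280,200:360];cv2.imwrite('pics/side4z.png',cv2.resize(a,None,fx=4.5,fy=4.5,interpolation=cv2.INTER_CUBIC))
s=snap('top','top4.png');r,x=striprect(s);b=cv2.boxPoints(r)/1000;print([loc(p).round(4) for p in b])
E
```

```text
time: 7.05
tool_pos: [0.517, -0.0016, 0.0647]
tcp_rot: [-0.509, -0.486, 0.489, 0.514]
contact_force: [-0.0, 0.1, -0.4]
gripper_width: 0.0
t 7.05 world [ 0.517  -0.0016  0.0647] board mm [-78.4 -83.5] z 64.7 toolx yaw deg 87.24 F [-0.    0.1  -0.43] w 0.0 q [-0.13  0.07 -0.23  1.28  0.   -0.09]
[array([-0.0165, -0.071 ]), array([ 0.0355, -0.0711]), array([0.0359, 0.1504]), array([-0.016 ,  0.1505])]
```

View pics/side4z.png

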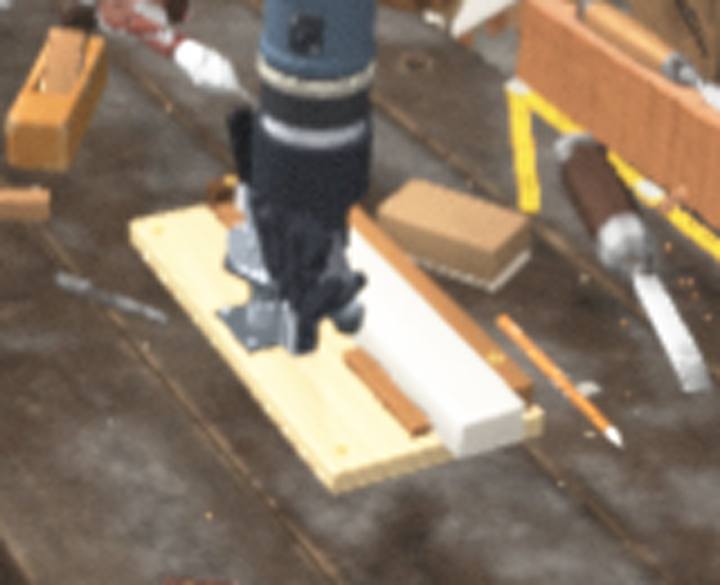

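```bash
python3 -m pendant '[[[0,0.005,-0.002,-0.008,0],[0,0.005,0,-0.008,0],[0,0.001,0,-0.008,0],[0,0.001,0,-0.008,0],[0,0.002,0,-0.007,0],[0,0.005,0,-0.010,0],[0,0.006,0,-0.010,0]]]'; python3 st.py;  python3 - <<'E'
from st import *
s=snap('top','top5.png')
c=cv2.imread('pics/top5.png')[145:230,195:365]
cv2.imwrite('pics/top5z.png',cv2.resize(c,None,fx=4.7,fy=4.7,interpolation=cv2.INTER_CUBIC))
E
```

```text
time: 8.02
tool_pos: [0.5804, 0.0206, 0.07]
tcp_rot: [-0.512, -0.488, 0.488, 0.512]
contact_force: [-2.4, -0.8, 0.7]
gripper_width: -0.0002
t 8.03 world [0.5804 0.0206 0.07  ] board mm [-16.2 -58.3] z 70.0 toolx yaw deg 87.25 F [-2.44 -0.83  0.7 ] w -0.0002 q [-0.08  0.22 -0.05  1.3  -0.   -0.03]
```

View pics/top5z.png

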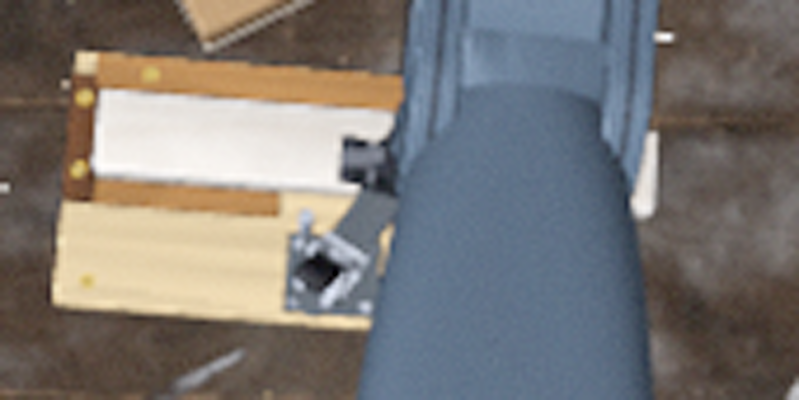

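```bash
python3 -m pendant '[[[0,0.006,0.003,-0.005,0],[0,0.007,0,-0.005,0],[0,0.006,0,-0.003,0],[0,0.006,0,-0.003,0],[0,0.003,0,-0.001,0]]]'; python3 st.py; python3 -m pendant '[[[0,0.002,0,0,0]]]';python3 -m pendant '[[[0,0.002,0,0,0]]]';python3 -m pendant '[[[0,0.002,0,0,0]]]'; python3 st.py
```

```text
time: 8.7
tool_pos: [0.5985, 0.048, 0.0673]
tcp_rot: [0.512, 0.488, -0.488, -0.512]
contact_force: [-1.1, -1.8, 2.1]
gripper_width: 0.0001
t 8.7 world [0.5985 0.048  0.0673] board mm [  0.5 -30. ] z 67.3 toolx yaw deg 87.29 F [-1.1  -1.78  2.11] w 0.0001 q [-0.03  0.27  0.    1.3  -0.    0.02]
time: 8.82
tool_pos: [0.5988, 0.0496, 0.0674]
tcp_rot: [0.512, 0.488, -0.488, -0.511]
contact_force: [-1.1, -2.4, 2.6]
gripper_width: 0.0002
time: 8.95
tool_pos: [0.5992, 0.0513, 0.0675]
tcp_rot: [0.512, 0.488, -0.488, -0.511]
contact_force: [1.2, -3.7, 1.0]
gripper_width: 0.0002
time: 9.07
tool_pos: [0.5994, 0.0532, 0.0675]
tcp_rot: [0.513, 0.488, -0.488, -0.511]
contact_force: [0.7, -2.4, 0.6]
gripper_width: 0.0
t 9.07 world [0.5994 0.0532 0.0675] board mm [  1.2 -24.8] z 67.5 toolx yaw deg 87.24 F [ 0.67 -2.37  0.59] w 0.0 q [-0.02  0.28  0.01  1.3  -0.    0.03]
```

```bash
python3 -m pendant '[[[0,0.0015,0,0,0]]]';python3 -m pendant '[[[0,0.0015,0,0,0]]]';  python3 - <<'E'
from st import *
show();s=snap('side','side6.png')
a=cv2.imread('pics/side6.png')[150:280,200:360];b=cv2.resize(a,None,fx=3,fy=3,interpolation=cv2.INTER_CUBIC)
s=snap('top','top6.png')
c=cv2.imread('pics/top6.png')[145:230,195:365]
c=cv2.resize(c,None,fx=2.4*1.17,fy=2.4*1.17,interpolation=cv2.INTER_CUBIC)
c=c[:,:480];cv2.imwrite('pics/c6.png',np.vstack([b[:330,:480],c]))
E
```

```text
time: 9.2
tool_pos: [0.5995, 0.0547, 0.0675]
tcp_rot: [0.513, 0.488, -0.488, -0.511]
contact_force: [2.9, -4.6, 0.9]
gripper_width: -0.0001
time: 9.32
tool_pos: [0.5996, 0.0552, 0.0675]
tcp_rot: [0.513, 0.487, -0.488, -0.511]
contact_force: [2.3, -6.7, 0.6]
gripper_width: -0.0001
t 9.32 world [0.5996 0.0552 0.0675] board mm [  1.3 -22.8] z 67.5 toolx yaw deg 87.22 F [ 2.35 -6.72  0.63] w -0.0001 q [-0.02  0.28  0.01  1.3  -0.    0.03]Traceback (most recent call last):
  File "<stdin>", line 7, in <module>
    return _nx.concatenate(arrs, 0, dtype=dtype, casting=casting)
           ~~~~~~~~~~~~~~~^^^^^^^^^^^^^^^^^^^^^^^^^^^^^^^^^^^^^^^
ValueError: all the input array dimensions except for the concatenation axis must match exactly, but along dimension 1, the array at index 0 has size 480 and the array at index 1 has size 477
```

```bash
python3 -m pendant '[[[0,-0.01,0,0,0],[0,-0.005,-0.05,0,0],[0,0,-0.06,0,0],[0,-0.06,-0.03,0,0],[0,-0.06,0,0,0],[0,-0.06,0,0,0],[0,0,0,0,0]]]';  python3 - <<'E'
from st import *
show();s=snap('side','side6.png')
a=cv2.imread('pics/side6.png')[150:280,200:360];b=cv2.resize(a,(640,520),interpolation=cv2.INTER_CUBIC)
cv2.imwrite('pics/c6.png',b)
s=snap('top','top6.png')
c=cv2.imread('pics/top6.png')[145:230,195:365]
cv2.imwrite('pics/d6.png',cv2.resize(c,(800,400),interpolation=cv2.INTER_CUBIC))
E
```

```text
time: 10.3
tool_pos: [0.5884, -0.1376, 0.2042]
tcp_rot: [-0.512, -0.486, 0.486, 0.514]
contact_force: [0.4, -0.1, 0.2]
gripper_width: -0.0
t 10.3 world [ 0.5884 -0.1376  0.2042] board mm [  -0.5 -215.9] z 204.2 toolx yaw deg 86.92 F [ 0.44 -0.09  0.23] w -0.0 q [-0.34  0.25  0.25  1.57  0.   -0.29]
```

View pics/c6.png

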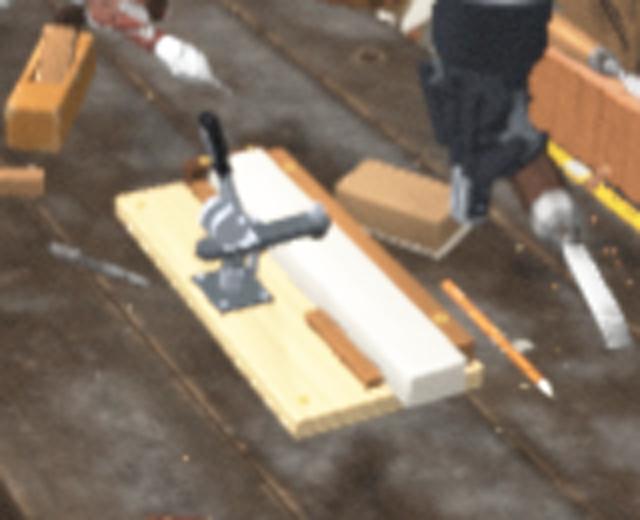

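View pics/d6.png

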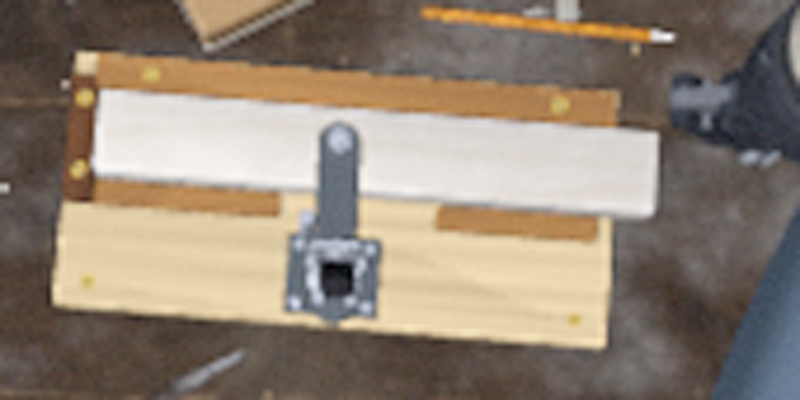

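```bash
python3 - <<'E'
from st import *
s=load('top6.png');r,x=striprect(s);b=cv2.boxPoints(r)/1000;print([loc(p).round(4) for p in b])
for n,(a,b),z in [('nut',(339,138),.079),('levertop',(338,280),.183)]:
    q=onplane(s,(195+a/800*170-.4,145+b/400*85-.4),z)[0]; print(n,q,loc(q))
P=cloud(s); m=(P[...,2]>.11)&(P[...,2]<.2); m[:,:250]=0;m[:,285:]=0;m[:180]=0;m[220:]=0
for v,u in zip(*np.nonzero(m)): print(u,v,(loc(P[v,u])*1000).round(),round(P[v,u,2]*1000),end='; ')
E
```

```text
[array([-0.0165, -0.1893]), array([ 0.0355, -0.1893]), array([0.0357, 0.1505]), array([-0.0162,  0.1505])]
nut [0.61018763 0.08070588 0.079     ] [0.01064376 0.0032257 ]
levertop [0.51258327 0.08181156 0.183     ] [-0.08689943 -0.00040189]
263 199 [-65.   8.] 111; 262 200 [-69.  11.] 121; 263 200 [-70.   8.] 129; 264 200 [-71.   6.] 140; 265 200 [-71.   3.] 143; 266 200 [-70.   1.] 138; 267 200 [-70.  -2.] 138; 268 200 [-71.  -4.] 141; 269 200 [-70.  -7.] 136; 270 200 [-67. -10.] 118; 271 200 [-66. -13.] 113; 262 201 [-74.  11.] 135; 263 201 [-74.   8.] 142; 264 201 [-76.   6.] 155; 265 201 [-76.   3.] 159; 266 201 [-76.   1.] 157; 267 201 [-76.  -2.] 158; 268 201 [-75.  -4.] 157; 269 201 [-75.  -7.] 155; 270 201 [-74. -10.] 149; 271 201 [-72. -13.] 136; 262 202 [-76.  11.] 131; 263 202 [-79.   8.] 156; 264 202 [-80.   6.] 169; 265 202 [-81.   3.] 174; 266 202 [-81.   1.] 177; 267 202 [-80.  -2.] 174; 268 202 [-80.  -4.] 173; 269 202 [-80.  -7.] 174; 270 202 [-78.  -9.] 165; 271 202 [-74. -13.] 134; 263 203 [-83.   8.] 170; 264 203 [-84.   6.] 182; 265 203 [-85.   3.] 185; 266 203 [-
[... 164 characters left out ...]
 264 204 [-88.   6.] 187; 265 204 [-87.   3.] 186; 266 204 [-87.   1.] 185; 267 204 [-87.  -2.] 184; 268 204 [-87.  -4.] 187; 269 204 [-86.  -7.] 184; 270 204 [-87.  -9.] 188; 263 205 [-90.   8.] 183; 264 205 [-90.   6.] 188; 265 205 [-89.   3.] 182; 266 205 [-89.   0.] 183; 267 205 [-89.  -2.] 186; 268 205 [-89.  -4.] 184; 269 205 [-89.  -7.] 186; 270 205 [-89.  -9.] 183; 264 206 [-92.   5.] 184; 265 206 [-92.   3.] 185; 266 206 [-92.   0.] 187; 267 206 [-91.  -2.] 180; 268 206 [-91.  -5.] 182; 269 206 [-91.  -7.] 186; 270 206 [-91. -10.] 183; 265 207 [-94.   3.] 181; 266 207 [-94.   0.] 182; 267 207 [-94.  -2.] 179; 268 207 [-94.  -5.] 185; 269 207 [-93.  -7.] 179; 270 207 [-93. -10.] 177;
```

```bash
python3 -m pendant '[[[0,0.054,0,0.010,0],[0,0.054,0,0.010,0],[0,0.054,0,0.010,0],[0,0.054,0,0.010,0],[0,0,0,0,0],[0,0,0.029,0,0],[0,0,0,0,0]]]'; python3 st.py
```

```text
time: 11.28
tool_pos: [0.5576, 0.0842, 0.1734]
tcp_rot: [-0.51, -0.487, 0.49, 0.513]
contact_force: [-0.0, -0.0, 0.4]
gripper_width: -0.0001
t 11.28 world [0.5576 0.0842 0.1734] board mm [-42.    4.2] z 173.4 toolx yaw deg 87.35 F [-0.03 -0.    0.37] w -0.0001 q [0.03 0.15 0.07 1.5  0.   0.08]
```

```bash
python3 -m pendant '[[[0,-0.004,0,0.010,0],[0,0,0,0.010,0],[0,0,0,0.006,0]]]'; python3 st.py; python3 -m pendant '[[[0,0,0.001,0.007,0],[0,0,0.002,0.007,0],[0,0,0.003,0.007,0],[0,0,0.004,0.007,0]]]'; python3 st.py
```

```text
time: 11.65
tool_pos: [0.5335, 0.0806, 0.1775]
tcp_rot: [0.512, 0.488, -0.487, -0.512]
contact_force: [-0.4, -0.2, -0.4]
gripper_width: 0.0002
t 11.65 world [0.5335 0.0806 0.1775] board mm [-65.9  -0.6] z 177.5 toolx yaw deg 87.24 F [-0.36 -0.21 -0.35] w 0.0002 q [0.03 0.08 0.   1.49 0.   0.07]
time: 12.15
tool_pos: [0.5058, 0.082, 0.1667]
tcp_rot: [0.512, 0.488, -0.488, -0.511]
contact_force: [0.9, -2.2, 3.9]
gripper_width: -0.0
t 12.15 world [0.5058 0.082  0.1667] board mm [-93.7  -0.6] z 166.7 toolx yaw deg 87.26 F [ 0.85 -2.23  3.88] w -0.0 q [ 0.03  0.01 -0.09  1.47 -0.    0.08]
```

```bash
python3 -m pendant '[[[0,0,0.005,0.006,0],[0,0,0.006,0.006,0],[0,0,0.006,0.005,0],[0,0,0.006,0.004,0],[0,0,0.006,0.003,0]]]'; python3 st.py; python3 - <<'E'
from st import *
s=snap('side','side7.png')
a=cv2.imread('pics/side7.png')[150:280,200:360];b=cv2.resize(a,(640,520),interpolation=cv2.INTER_CUBIC)
cv2.imwrite('pics/c7.png',b)
E
```

```text
time: 12.78
tool_pos: [0.4812, 0.0834, 0.1368]
tcp_rot: [-0.511, -0.488, 0.488, 0.512]
contact_force: [-0.2, -1.2, 5.5]
gripper_width: -0.0003
t 12.78 world [0.4812 0.0834 0.1368] board mm [-118.4   -0.3] z 136.8 toolx yaw deg 87.27 F [-0.24 -1.21  5.48] w -0.0003 q [ 0.03 -0.04 -0.2   1.41  0.    0.08]
```

View pics/c7.png

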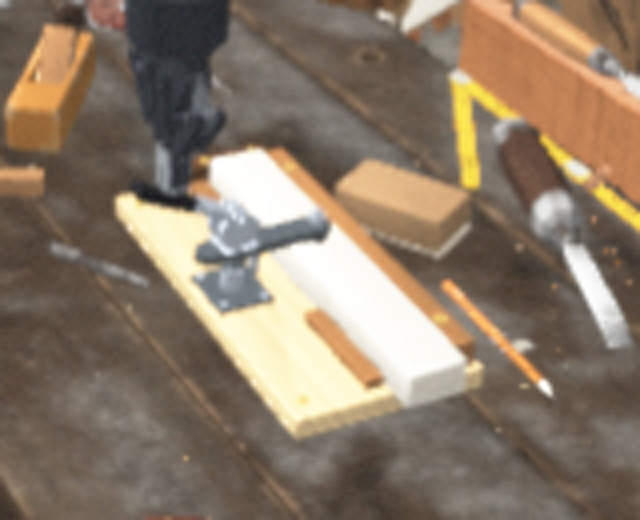

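Going well: the lever is about halfway down (finger on grip at about (170,190)). Continuing down.

```bash
python3 -m pendant '[[[0,0,0.006,0.003,0],[0,0,0.006,0.002,0],[0,0,0.005,0.002,0],[0,0,0.004,0.001,0]]]'; python3 st.py;python3 -m pendant '[[[0,0,0.002,0,0]]]';python3 -m pendant '[[[0,0,0.002,0,0]]]'; python3 st.py
```

```text
time: 13.32
tool_pos: [0.4735, 0.0836, 0.1159]
tcp_rot: [-0.512, -0.488, 0.488, 0.512]
contact_force: [-1.6, 0.0, 5.2]
gripper_width: 0.0003
t 13.32 world [0.4735 0.0836 0.1159] board mm [-126.    -0.5] z 115.9 toolx yaw deg 87.27 F [-1.63  0.03  5.21] w 0.0003 q [ 0.04 -0.06 -0.26  1.37 -0.    0.08]
time: 13.45
tool_pos: [0.4731, 0.0836, 0.1138]
tcp_rot: [-0.511, -0.487, 0.488, 0.512]
contact_force: [-2.3, -0.8, 5.5]
gripper_width: 0.0
time: 13.58
tool_pos: [0.4729, 0.0836, 0.1118]
tcp_rot: [-0.511, -0.487, 0.489, 0.512]
contact_force: [-2.8, -0.6, 4.4]
gripper_width: 0.0
t 13.57 world [0.4729 0.0836 0.1118] board mm [-126.7   -0.5] z 111.8 toolx yaw deg 87.27 F [-2.79 -0.64  4.39] w 0.0 q [ 0.04 -0.05 -0.26  1.37 -0.    0.08]
```

```bash
python3 -m pendant '[[[0,0,0.002,0,0]]]';python3 -m pendant '[[[0,0,0.002,0,0]]]';python3 -m pendant '[[[0,0,0.0015,0,0]]]'; python3 st.py
```

```text
time: 13.7
tool_pos: [0.4729, 0.0837, 0.1111]
tcp_rot: [-0.511, -0.487, 0.489, 0.512]
contact_force: [-6.9, -1.4, 14.9]
gripper_width: 0.0002
time: 13.82
tool_pos: [0.4728, 0.0836, 0.1105]
tcp_rot: [-0.511, -0.488, 0.488, 0.512]
contact_force: [-8.9, -0.7, 19.8]
gripper_width: 0.0004
time: 13.95
tool_pos: [0.4728, 0.0837, 0.1102]
tcp_rot: [-0.512, -0.488, 0.488, 0.512]
contact_force: [-10.7, 0.1, 25.1]
gripper_width: 0.0001
t 13.95 world [0.4728 0.0837 0.1102] board mm [-126.7   -0.5] z 110.2 toolx yaw deg 87.28 F [-10.66   0.11  25.13] w 0.0001 q [ 0.04 -0.06 -0.27  1.36 -0.    0.08]
```

Hard stop reached. Hold, then lift clear and look.

```bash
python3 -m pendant '[[[0,0,0,0,0],[0,0,0,0,0],[0,0,-0.006,0,0],[0,0,-0.02,0,0],[0,0,-0.06,0,0],[0,0,-0.06,0,0],[0,-0.06,-0.03,0,0],[0,-0.06,0,0,0],[0,-0.06,0,0,0],[0,-0.06,0,0,0],[0,0,0,0,0]]]'; python3 - <<'E'
from st import *
show()
s=snap('side','side8.png')
a=cv2.imread('pics/side8.png')[150:280,200:360];b=cv2.resize(a,(640,520),interpolation=cv2.INTER_CUBIC)
cv2.imwrite('pics/c8.png',b)
s=snap('top','top8.png');r,x=striprect(s);b=cv2.boxPoints(r)/1000;print([loc(p).round(4) for p in b])
c=cv2.imread('pics/top8.png')[145:230,195:365]
cv2.imwrite('pics/d8.png',cv2.resize(c,(800,400),interpolation=cv2.INTER_CUBIC))
P=cloud(s); L=(P[...,:2]-O)@np.array([X,Y]).T
for lo,hi in [(-165,-150),(-150,-135),(-135,-120),(-120,-105)]:
    m=(L[...,0]*1000>lo)&(L[...,0]*1000<hi)&(abs(L[...,1])<.007)&(P[...,2]>.06); print(lo,hi,m.sum(),np.median(P[...,2][m]) if m.any() else None)
m=(L[...,0]>-.01)&(L[...,0]<.0)&(abs(L[...,1])<.008);print('strap z',np.median(P[...,2][m]))
s0=load('top6.png');P=cloud(s0);print('strap z before',np.median(P[...,2][m]))
E
```

```text
time: 15.32
tool_pos: [0.4623, -0.1557, 0.2788]
tcp_rot: [-0.513, -0.486, 0.487, 0.514]
contact_force: [0.5, 1.0, -0.3]
gripper_width: -0.0002
t 15.32 world [ 0.4623 -0.1557  0.2788] board mm [-125.7 -240. ] z 278.8 toolx yaw deg 86.88 F [ 0.49  0.99 -0.3 ] w -0.0002 q [-0.46 -0.03  0.09  1.7  -0.   -0.41]
[array([-0.0165, -0.1894]), array([ 0.0355, -0.1895]), array([0.0357, 0.1505]), array([-0.0162,  0.1505])]
-165 -150 18 0.10479669985437667
-150 -135 30 0.10419318442355163
-135 -120 26 0.10241098986618864
-120 -105 32 0.10174756695173517
strap z 0.06351340579938071
strap z before 0.06797825185659519
```

View pics/c8.png

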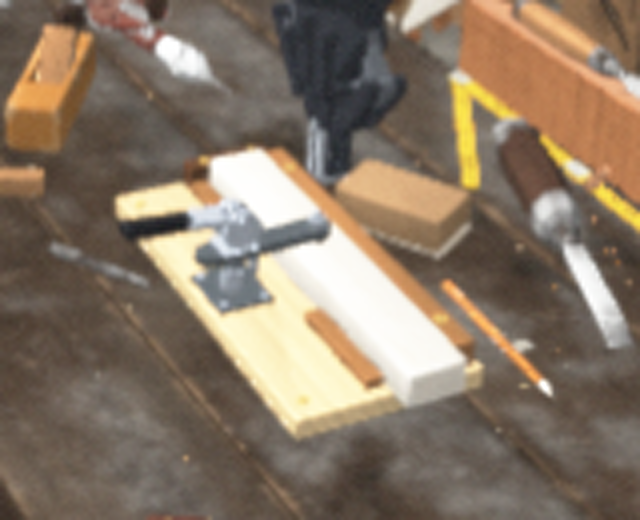

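View pics/d8.png

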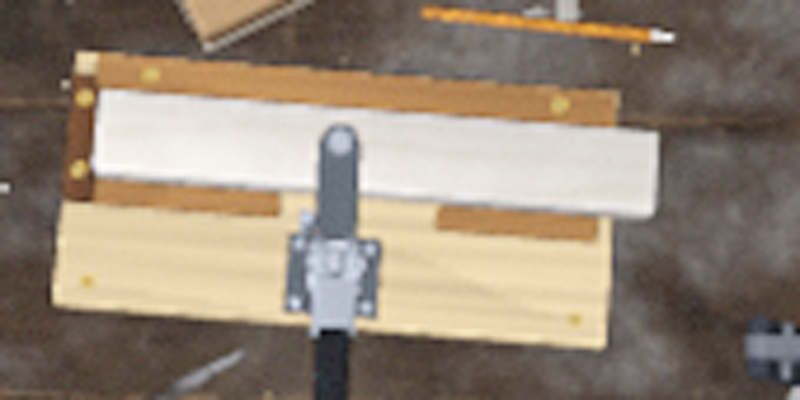

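```bash
python3 -m pendant '[[[0,0,0,0,0],[0,0,0,0,0],[0,0,0,0,0],[0,0,0,0,0]]]'; python3 -c "
from rig import arm
print(arm.close_job())"
```

```text
time: 15.92
tool_pos: [0.4628, -0.1514, 0.2808]
tcp_rot: [0.512, 0.488, -0.488, -0.511]
contact_force: [-0.2, 0.0, 0.5]
gripper_width: 0.0001
the job is handed in; nothing more can be done
None
```

The strip is up against the end stop, the strap stands square across it, and the cam lever is fully down, clamping the strip. I handed the job in at about 16 s on the robot's clock. It was all done by pushing with shut fingers.

What the last checks showed:
- **Strip:** its end measured 150.5 mm along the board, against about 149 mm for the stop face, which is within the measuring error. The push force jumped from 3 to 10 N as motion stopped, and the strip had not moved in the final picture.
- **Strap:** it measured about 0.04 rad from square, on the end-stop side, just before I pushed the lever, and looks unchanged in the final picture.
- **Lever:** its elevation measured about 0.08 rad, so it is at roughly 1.2 rad. It met a hard stop at 25 N.
- **Clamping:** the bar dropped 4.5 mm, more than the 2.5 mm clearance under the foot. The clamp force itself could not be measured.
- **Other tools:** the gripper stayed clear of them, and those in the close-up views had not visibly moved. I did not measure their positions, and I did not look again at those outside the close-ups.

No check failed or disagreed.

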